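# Feel which end of a roller sleeve is stepped and clamp it in the drill jig

## Robot

A 7-joint arm with a two-finger parallel gripper is mounted at the origin on a cart in front of the work surface, level with it; the furniture and walls round the work are solid. World frame = base frame: x ahead of the robot, y to its left, z up, the work surface at z = 0. Lengths are in m, angles in rad, forces in N, time in s.
With the tool pointing down it reaches from about 0.425 to 0.925 m from the base axis. Payload 6.8 kg.
Tool frame: the origin (TCP) lies midway between the tips of the shut fingers; the grasp point (between the pads) lies 19 mm behind it; z points along the fingers, y is the line along which they close (so a half turn about z gives the same grasp; the last joint's range is limited). The gripper opens to 85 mm and grips with 20 to 120 N. Pads are 22 mm wide; open, the fingers measure 114 mm over their backs; the gripper's body (76 mm by 85 mm) begins 54 mm behind the grasp point. The pads swing forward as they close: fully open they stand 13 mm farther back than shut.
Start: joints at [-1.296, 0.477, 0.022, 1.555, -0.011, 1.109, -0.083], TCP at [0.252, 0.626, 0.231] pointing down, gripper open.
Joint ranges: [-2.96, 2.96], [-0.34, 2.1], [-1.41, 1.46], [0.24, 2.44], [-1.37, 4.51], [0.17, 1.92], [-2.96, 2.96]. Speed limits (rad/s): [2.39, 2.39, 3.14, 3.14, 3.14, 3.14, 3.14].

## Interface

Orientations are given as a rotation vector (axis times angle).
In Python, from bench import get_obs, grab_frame, camera_params, r gives the robot as it stands.
- The arm moves only by the shell command python3 -m jog 'ROWS' [FORCE]. ROWS is JSON, a list of rows, each an object of numbers: "rx", "ry", "rz": the turn, a rotation vector about the world's x, y, z scaled (see below); "x", "y", "z": the shift along the world's x, y, z scaled (see below); "jaw": the opening, from -1 (shut) to 1 (fully open). In form: [{"rx": .., "ry": .., "rz": .., "x": .., "y": .., "z": .., "jaw": ..}, ...]. A call has 1 to 8 rows; each row shifts and turns the commanded pose from where the row before left it; what a row does not reach is not made up. The controller multiplies each number of a shift by 60 mm and each number of a turn by 10 degrees. A row lasts 1/8 s, in which the tool goes at most 62.5 mm and 10.7 degrees, less where a joint would pass 70% of its speed; a pose out of reach is approached as far as the arm can. A call with a number of a shift or a turn outside -1 to 1 is refused whole. A call with a gripper value outside its range is refused whole. The fingers move at their own pace and stop on an object; FORCE is the grip in N (left out, the last holds). Time passes only in rows, so rows that do not move let the fingers close. It gives the time, the measured TCP pose, the force, the opening and the grip force at its end, in the units of the state.
- get_obs(): the state, without advancing time (a new reading comes with each control period).
- grab_frame(name): name is "side" or "top" or "wrist"; returns the picture (480x640x3 uint8, red, green, blue); there is no depth.
- camera_params(name): a dict with "fx", "fy", "cx", "cy" (pixels), "k1" (the pictures are not rectified: a ray, as slopes to the right and down, at radius r is drawn at 1 + k1 r^2 times it, then the intrinsics apply), "R" (3x3) and "t" (3): a world point X has camera coordinates R X + t. Camera axes: x right, y down, z forward; pixel columns grow to the right and rows downward; lengths in m; the calibration is good to about 2 mm. A picture is of the moment at which its call begins: read the wrist's pose just before it. camera_params takes no time and is no camera call; for the wrist camera it gives the pose at the moment of the call.
- r.hand_in(): hands the job in; it is judged then, once.
The state is a dict: "clock": time; "joints": joint angles; "qvel": joint speeds; "tau": joint torques, N m; "tcp_pos": TCP position; "orientation": TCP orientation; "contact_force": force on the tool from outside, world axes, zero at the start; "moment": the same for the moment, N m; "grip_width": finger opening in m; "gripper_force": force on a finger pad.
Only numpy, scipy, OpenCV 4.12 (cv2) and the standard library are available. Lean on these libraries where they do the work, as an engineer would, in place of code of your own. Each camera call takes 0.05 s, during which the arm holds its last target. There are 200 camera calls.

## Task

Load the drill jig: of the two roller sleeves in the wooden rack, take the one in the groove nearer the robot, but before you lift it feel an end of it with the fingertips to find out which end is stepped, because it fits the jig only with the stepped end in the notched plate at the far end. Lay it in the V-saddles, right down and with its shoulder up against the notched plate, then swing the blue arm over it to its stop and turn the red knob clockwise to its end stop. Leave the other sleeve in its groove.

Things in the scene. Friction and masses are not known exactly. Their poses are not given: they have to be found in the camera images.
- sleeve_1: bored aluminium sleeve, 130 mm long, 40 mm diameter, 0.25-0.5 kg, dark middle, bright ends; the last 24 mm of ONE end are turned down to 34 mm diameter (a 3 mm step all round), hard to see. Lies in either groove of the rack. Origin: its centre, on its axis; x along it. The x direction does not tell which end is stepped: it is the +x end of one sleeve, the -x end of the other; which is not told.
- sleeve_2: sleeve exactly like sleeve_1 but with the step at the other end of its x axis (which one is not told), in the other groove of the rack; origin at its centre, on its axis, x along it.
- rack: fixed wooden V-rack. Origin: middle of its underside, on the table. Two V grooves along its y axis at x = -48 mm (nearer the robot) and +48 mm; a sleeve lying there has its axis 72 mm above the table. Two rails, 14 mm thick and up to 65 mm high, carry it at y = -30 and +30 mm; between them (46 mm) and outside them (28 mm of each end overhangs) fingers can go down beside the sleeve.
- jig: fixed drill jig. Origin: underside of its 12 mm thick base (134 x 124 mm), below the centre of a loaded sleeve; z up, x along the sleeve, +x (away from the robot) to the notched plate. Two V saddles, 60 mm wide, 64 mm high, at x = -52..-36 and 21..37 mm; fingers go between them. Arm post at x = 2, y = -68 mm, stop pillar (12 mm) at x = 21, y = -54 mm.
- jig_home (a point): where the centre of a properly loaded sleeve lies: 70 mm above the jig's origin; same axes as the jig. Lower the sleeve 3 to 6 mm short (-x) of it, then slide it along +x until its shoulder bears on the notched plate.
- jig_notch (a point): middle of the steel notched plate's near face, on the axis of a loaded sleeve, 41 mm (+x) from jig_home. The plate is 16 mm thick, 72 mm wide, 76 mm high. Its U notch, open at the top with a bevelled mouth, is 37 mm wide: the 34 mm stepped end drops in and the shoulder bears on this face; a 40 mm end stays about 7 mm proud.
- jig_arm (a joint): angle of the blue swing arm about its upright post, rad: 0 closed on its stop, along the jig's +y over the sleeve; grows counterclockwise seen from above as it opens, up to 1.7. Moves level, needs about 0.15 N m, stays where left. Arm 26 mm wide, underside 92, top 106 mm above the table, 2 mm over a sleeve that lies right.
- swing_peg (a point): point on the axis of the upright peg at the arm's end, 124 mm above the table, 112 mm from the post's axis. The peg is 14 mm in diameter, from 106 to 136 mm above the table; pinch or push it to swing the arm.
- jig_knob (a joint): angle of the red clamp knob on the arm, rad: grows as it is turned clockwise seen from above, 0 loose, 1.5 at its end stop. Needs about 0.08 N m, stays where left. It drives the pad under the arm down 2.7 mm per rad; fully turned, the pad presses the sleeve with about 6 N.
- knob_grip (a point): point on the knob's axis, 129 mm above the table, 68 mm from the post's axis. The grip is an upright bar 48 mm long, 14 mm thick, from 117 to 139 mm above the table; this frame's x runs along the bar, z up. Grip it across the 14 mm.
- jig_pad: round 18 mm pad under the arm, below the knob, that presses on the sleeve; origin on its axis.

How it is judged:
By the outcome, as a careful person would: the job done as asked, in the order asked, and still so for the second after the job is handed in, with the robot touching nothing.
It also fails if it takes over 72 s, if anything falls off the work surface, if the arm or the gripper's body presses on something with over 40 N, if the wrist force passes 120 N, or if a joint passes its speed limit or range.

## Working session

There is one attempt and no reset: what is moved stays moved. The work goes in short steps, Python scripts to look and compute and a shell command to move; the robot and the scene stay as the last step left them, time stands still between calls to the robot, and variables do not carry over. Pictures are saved under pics/ and viewed, at most 10 in all, crops included, and the job is handed in when it is done.

```bash
ls; mkdir -p pics; python3 - <<'E'
from bench import get_obs, grab_frame, camera_params, r
import cv2
o=get_obs(); print(o)
a=grab_frame("top"); b=grab_frame("side")
cv2.imwrite("pics/top0.png",a[:,:,::-1]); cv2.imwrite("pics/side0.png",b[:,:,::-1])
for n in("top","side"): print(n,camera_params(n))
E
```

```text
pics
{'clock': 0.0, 'joints': array([-1.29615754,  0.47781063,  0.02233193,  1.55645113, -0.01151531,
        1.10928243, -0.08310535]), 'qvel': array([ 3.09238116e-04,  6.68797221e-04, -6.62325227e-04, -1.01300044e-04,
       -1.34242452e-03,  7.20983426e-04,  6.70321201e-05]), 'tau': array([-7.45394736e-04, -5.96448255e+01,  1.60784908e+00, -2.81207192e+01,
        1.24267468e-02,  9.22514097e-03,  3.93942253e-05]), 'tcp_pos': array([0.25187238, 0.62561291, 0.23031863]), 'orientation': array([-5.97472674e-01, -3.08402012e+00,  2.84160865e-03]), 'contact_force': array([-0.20536812, -0.09934453,  0.68642599]), 'moment': array([ 0.0066181 , -0.00991138,  0.00067022]), 'gripper_force': 0.0, 'grip_width': 0.08559185786998053}
top {'fx': 450.46634729491694, 'fy': 450.46634729491694, 'cx': 316.72886696271127, 'cy': 237.99785089299002, 'k1': -0.11665612307025253, 'R': array([[ 0.00383766, -0.99982209, -0.01846764],
       [-0.9987689 , -0.00291895, -0.0495194 ],
       [ 0.04945669,  0.01863495, -0.99860241]]), 't': array([-0.05016393,  0.59516959,  1.00756848])}
side {'fx': 462.3199569834142, 'fy': 462.3199569834142, 'cx': 312.3652625153698, 'cy': 242.25060272532352, 'k1': -0.12179661580780497, 'R': array([[ 0.90337607, -0.42879806,  0.00662598],
       [-0.13794762, -0.30518306, -0.94224931],
       [ 0.40605681,  0.85029143, -0.33484675]]), 't': array([-0.59547034,  0.1679196 ,  0.68601268])}
```

View pics/top0.png

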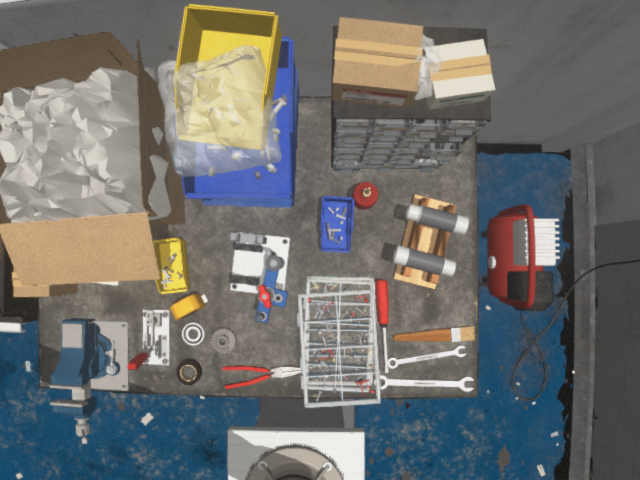

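View pics/side0.png

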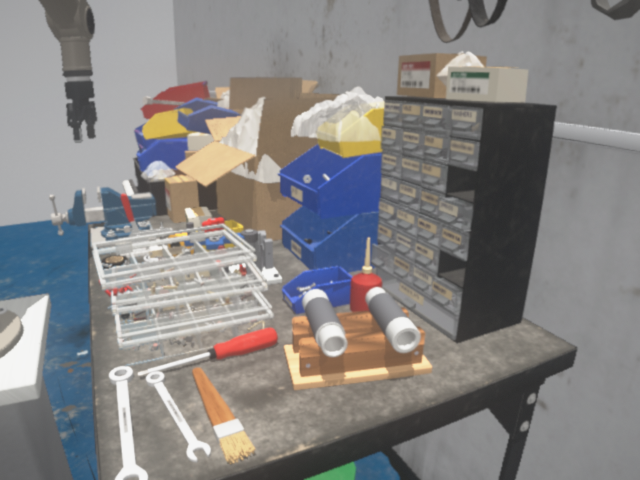

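The top view shows the jig at about (260,268) with its blue arm open toward the robot. The rack is at about (425,240), with the near sleeve centred at about (420,260). The side view shows the near sleeve at about (323,322).

```bash
python3 - <<'E'
import cv2, numpy as np
a=cv2.imread("pics/top0.png")
c=cv2.resize(a[185:305,380:480],None,fx=5,fy=5,interpolation=cv2.INTER_CUBIC)[:, :400*5//4]
d=cv2.resize(a[225:330,220:300],None,fx=5,fy=5,interpolation=cv2.INTER_CUBIC)
W=np.zeros((600,800,3),np.uint8); W[:480,:400]=cv2.resize(c,(400,480)); W[:525,400:]=d
cv2.imwrite("pics/crop0.png",W)
E
```

```text
(no output)
```

View pics/crop0.png

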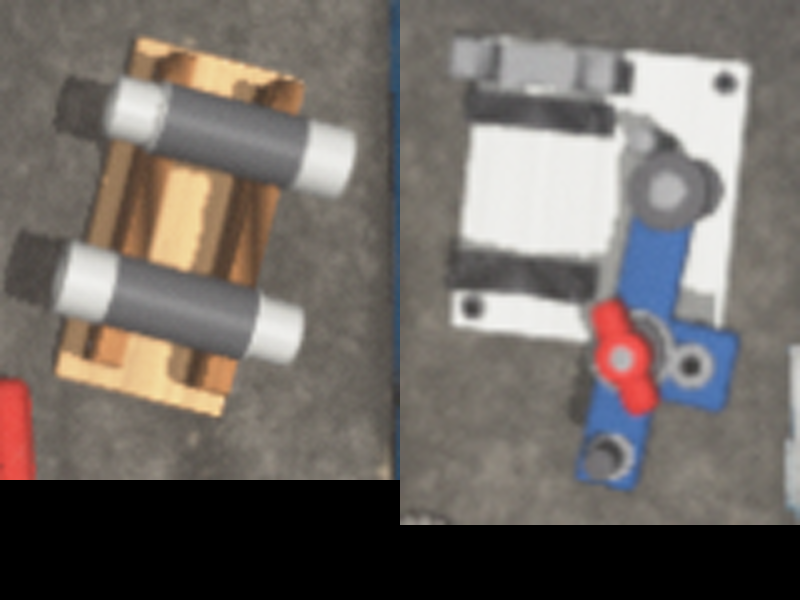

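The crop shows the near sleeve from crop (65,277) to (297,332). The jig shows the plate at the top, the post at (668,190), the knob at (622,358) and the peg at (605,455). The saddles are at y≈110 and y≈275.

```bash
cat > h.py <<'E'
import numpy as np, cv2
from bench import get_obs, grab_frame, camera_params, r
def ray(P,uv):
    K=np.array([[P['fx'],0,P['cx']],[0,P['fy'],P['cy']],[0,0,1.]])
    x,y=cv2.undistortPoints(np.array([[uv]],float),K,np.array([P['k1'],0,0,0,0.]))[0,0]
    R=np.array(P['R']);t=np.array(P['t'])
    return -R.T@t, R.T@np.array([x,y,1.])
def atz(P,uv,z):
    c,d=ray(P,uv); return c+d*(z-c[2])/d[2]
def proj(P,X):
    K=np.array([[P['fx'],0,P['cx']],[0,P['fy'],P['cy']],[0,0,1.]])
    return cv2.projectPoints(np.atleast_2d(np.array(X,float)),cv2.Rodrigues(np.array(P['R']))[0],np.array(P['t']),K,np.array([P['k1'],0,0,0,0.]))[0][:,0]
E
python3 - <<'E'
from h import *
P=camera_params("top")
L=lambda u,v:(380+u/4-.4,185+v/4-.4)
J=lambda u,v:(220+u/5-.4,225+v/5-.4)
for n,uv,z in [("s1L",L(65,277),.072),("s1R",L(297,332),.072),("s2L",L(115,108),.072),("s2R",L(347,160),.072),
 ("baseTR",J(748,62),.012),("baseBL",J(452,325),.012),("baseBR",J(720,330),.012),("plateNL",J(458,80),.076),("plateFL",J(455,38),.076),("plateNR",J(628,95),.076),("post",J(668,190),.106),
 ("knob",J(622,358),.139),("peg",J(605,458),.136),("knobA",J(602,302),.139),("knobB",J(648,412),.139),
 ("sadNL",J(452,288),.064),("sadNR",J(595,295),.064),
 ("rackBL",L(57,376),.0),("rackBR",L(220,415),.0),("rackTL",L(137,40),0),("rackTR",L(302,80),0)]:
    print(n,atz(P,uv,z).round(4))
print("cam",-np.array(P['R']).T@P['t'])
E
```

```text
s1L [ 0.559  -0.2185  0.072 ]
s1R [ 0.5297 -0.3438  0.072 ]
s2L [ 0.6499 -0.246   0.072 ]
s2R [ 0.6224 -0.3722  0.072 ]
baseTR [ 0.5981 -0.1674  0.012 ]
baseBL [ 0.4784 -0.0333  0.012 ]
baseBR [ 0.4766 -0.1546  0.012 ]
plateNL [ 0.5867 -0.0375  0.076 ]
plateFL [ 0.6046 -0.0362  0.076 ]
plateNR [ 0.5805 -0.11    0.076 ]
post [ 0.5403 -0.1251  0.106 ]
knob [ 0.4739 -0.105   0.139 ]
peg [ 0.4339 -0.0984  0.136 ]
knobA [ 0.496 -0.097  0.139]
knobB [ 0.4525 -0.1153  0.139 ]
sadNL [ 0.4977 -0.035   0.064 ]
sadNR [ 0.4949 -0.0965  0.064 ]
rackBL [ 0.5034 -0.2251  0.    ]
rackBR [ 0.481  -0.3193  0.    ]
rackTL [ 0.6974 -0.2726  0.    ]
rackTR [ 0.6747 -0.3691  0.    ]
cam [ 0.54479839 -0.06719372  1.03470634]
```

```bash
python3 - <<'E'
from h import *
T=camera_params("top");S=camera_params("side")
def tri(a,b):
    c1,d1=ray(T,a);c2,d2=ray(S,b)
    A=np.c_[d1,-d2];s=np.linalg.lstsq(A,c2-c1,rcond=None)[0]
    p,q=c1+d1*s[0],c2+d2*s[1]; return ((p+q)/2).round(3),np.linalg.norm(p-q).round(3)
print("basket corner near R",tri((375,283),(243,236)),tri((303,280),(222,222)))
print("can",tri((366,190),(367,250)))
print("cabinet",tri((333,165),(385,97)))
# flap: where is top pixel (157,280) at several z in the side view
for z in (.1,.2,.3,.4): 
    X=atz(T,(157,280),z); print(z,X.round(3),proj(S,X))
W=camera_params("wrist"); o=get_obs(); Rc=np.array(W['R']); C=-Rc.T@W['t']
Rt=cv2.Rodrigues(o['orientation'])[0]
print("cam in tool",Rt.T@(C-o['tcp_pos']), (Rt.T@Rc.T).round(3),W['fx'],W['k1'])
E
```

```text
basket corner near R (array([ 0.486, -0.158,  0.169]), np.float64(0.033)) (array([ 0.49 , -0.02 ,  0.151]), np.float64(0.034))
can (array([ 0.691, -0.152,  0.112]), np.float64(0.001))
cabinet (array([ 0.715, -0.095,  0.361]), np.float64(0.06))
0.1 [0.501 0.288 0.1  ] [[201.68982543 207.53175233]]
0.2 [0.506 0.25  0.2  ] [[204.47047267 168.71359254]]
0.3 [0.51  0.212 0.3  ] [[207.82899248 125.25132659]]
0.4 [0.515 0.174 0.4  ] [[211.91095937  76.6390968 ]]
cam in tool [ 0.07109934  0.00069795 -0.14341104] [[-0.001 -0.96  -0.28 ]
 [ 1.    -0.001 -0.001]
 [ 0.001 -0.28   0.96 ]] 355.75637155498185 -0.05976994487399503
```

```bash
python3 - <<'E'
from h import *
P=camera_params("top")
J=lambda u,v:(220+(u-400)/5-.4,225+v/5-.4)
for n,uv,z in [
 ("baseTR",J(748,62),.012),("baseBL",J(452,325),.012),("plateNL",J(458,80),.076),("plateFL",J(455,38),.076),("plateNR",J(628,95),.076),("plateNR2",J(615,95),.076),("post",J(668,190),.106),
 ("knob",J(622,358),.139),("peg",J(605,458),.136),("knobA",J(602,302),.139),("knobB",J(648,412),.139),
 ("sadNL",J(452,288),.064),("sadNR",J(595,295),.064),("pillar",J(640,132),.1)]:
    print(n,atz(P,uv,z).round(4))
E
```

```text
baseTR [0.5975 0.0146 0.012 ]
baseBL [0.477  0.1494 0.012 ]
plateNL [0.5861 0.1344 0.076 ]
plateFL [0.6042 0.1359 0.076 ]
plateNR [0.58   0.0608 0.076 ]
plateNR2 [0.5799 0.0664 0.076 ]
post [0.5396 0.0399 0.106 ]
knob [0.4729 0.054  0.139 ]
peg [0.4327 0.061  0.136 ]
knobA [0.4951 0.0622 0.139 ]
knobB [0.4515 0.0435 0.139 ]
sadNL [0.4964 0.1385 0.064 ]
sadNR [0.4939 0.0761 0.064 ]
pillar [0.5637 0.0525 0.1   ]
```

```bash
python3 -m jog '[{"x":0.19,"y":-0.85,"z":0.28,"rz":-0.9},{"x":0.19,"y":-0.85,"z":0.28,"rz":-0.9},{"x":0.19,"y":-0.85,"z":0.28,"rz":-0.9},{"x":0.19,"y":-0.85,"z":0.28,"rz":-0.9},{"x":0.19,"y":-0.85,"z":0.28,"rz":-0.9},{"x":0.19,"y":-0.85,"z":0.28,"rz":-0.9},{"x":0.47,"y":-0.73,"rz":-0.9},{"x":0.47,"y":-0.73,"rz":-0.9}]' 20; python3 -m jog '[{"x":0.47,"y":-0.73,"rz":-0.9},{"x":0.47,"y":-0.73},{"x":0.47,"y":-0.73},{}]'
python3 - <<'E'
from h import *
import json
P=camera_params("wrist"); a=grab_frame("wrist"); cv2.imwrite("pics/w1.png",a[:,:,::-1])
json.dump({k:(v.tolist() if hasattr(v,'tolist') else v) for k,v in P.items()},open("w1.json","w"))
E
```

```text
validation failed for argument at $[0]...
validation failed for argument at $[0]...
```

View pics/w1.png

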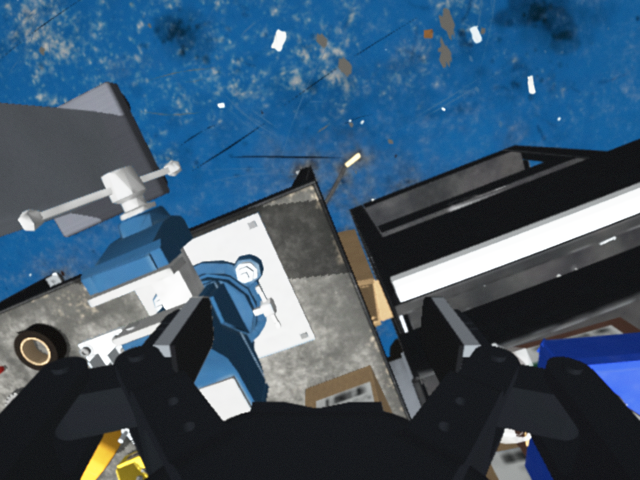

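The move was refused because every row needs all the keys, so this picture only shows the start pose, with the vise at about (190,300) below. I'll send the rows again in full.

```bash
python3 -m jog '[{"rx":0,"ry":0,"rz":-0.9,"x":0.19,"y":-0.85,"z":0.28,"jaw":1},{"rx":0,"ry":0,"rz":-0.9,"x":0.19,"y":-0.85,"z":0.28,"jaw":1},{"rx":0,"ry":0,"rz":-0.9,"x":0.19,"y":-0.85,"z":0.28,"jaw":1},{"rx":0,"ry":0,"rz":-0.9,"x":0.19,"y":-0.85,"z":0.28,"jaw":1},{"rx":0,"ry":0,"rz":-0.9,"x":0.19,"y":-0.85,"z":0.28,"jaw":1},{"rx":0,"ry":0,"rz":-0.9,"x":0.19,"y":-0.85,"z":0.28,"jaw":1},{"rx":0,"ry":0,"rz":-0.9,"x":0.47,"y":-0.73,"z":0,"jaw":1},{"rx":0,"ry":0,"rz":-0.9,"x":0.47,"y":-0.73,"z":0,"jaw":1}]' 20 && python3 -m jog '[{"rx":0,"ry":0,"rz":-0.9,"x":0.47,"y":-0.73,"z":0,"jaw":1},{"rx":0,"ry":0,"rz":0,"x":0.47,"y":-0.73,"z":0,"jaw":1},{"rx":0,"ry":0,"rz":0,"x":0.47,"y":-0.73,"z":0,"jaw":1},{"rx":0,"ry":0,"rz":0,"x":0,"y":0,"z":0,"jaw":1}]' && python3 - <<'E'
from h import *
import json
P=camera_params("wrist"); a=grab_frame("wrist"); cv2.imwrite("pics/w2.png",a[:,:,::-1])
json.dump({k:(v.tolist() if hasattr(v,'tolist') else v) for k,v in P.items()},open("w2.json","w"))
E
```

```text
clock: 1.15
tcp_pos: [0.3774, 0.231, 0.3324]
orientation: [-2.301, -2.138, -0.002]
contact_force: [0.7, -0.1, 0.2]
grip_width: 0.0854
gripper_force: 0.0
clock: 1.65
tcp_pos: [0.4629, 0.0971, 0.3322]
orientation: [2.464, 1.947, 0.0]
contact_force: [-0.3, -0.3, -0.2]
grip_width: 0.0854
gripper_force: 0.0
```

View pics/w2.png

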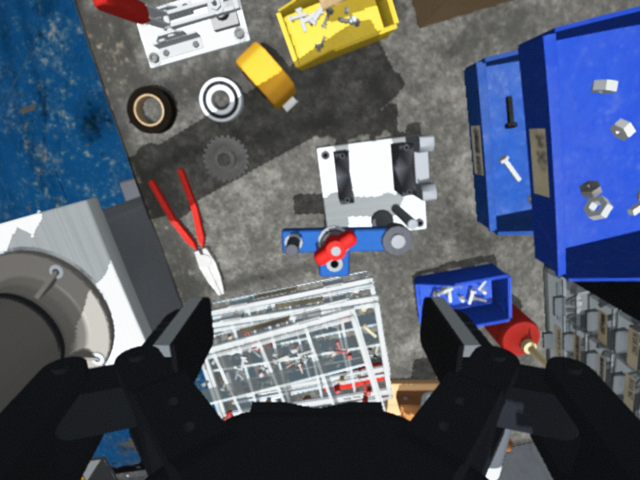

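The wrist view shows the jig clearly: notched plate at about (427,168), saddles at about (343,175) and (404,170), post (398,238), knob (335,248), peg (293,238). The basket edge is just below the knob.

```bash
python3 - <<'E'
from h import *
import json
P=json.load(open("w2.json"))
for n,uv,z in [("TL",(318,149),.012),("BR",(427,230),.012),("prongTop",(424,143),.076),("prongBot",(427,193),.076),
 ("plate prong top NL",(415,138),.076),("prong bot NR",(420,201),.076),("prong top FL",(433,136),.076),("post",(398,239),.11),
 ("knob",(335,248),.139),("peg",(293,237),.136),("knobA",(316,257),.139),("knobB",(354,238),.139),
 ("sad1a",(342,151),.064),("sad1b",(346,203),.064),("basketcorner",(370,276),.13),("basketL",(210,297),.13)]:
    print(n,atz(P,uv,z).round(4))
# model check
yaw=np.deg2rad(-5);o=np.array([.544,.105])
c,s=np.cos(yaw),np.sin(yaw)
a=cv2.imread("pics/w2.png");t=cv2.imread("pics/top0.png");T=camera_params("top")
E
```

```text
TL [0.4776 0.1497 0.012 ]
BR [0.5969 0.0119 0.012 ]
prongTop [0.5924 0.1319 0.076 ]
prongBot [0.5872 0.0765 0.076 ]
plate prong top NL [0.5836 0.1394 0.076 ]
prong bot NR [0.5779 0.0692 0.076 ]
prong top FL [0.6033 0.1371 0.076 ]
post [0.54  0.042 0.11 ]
knob [0.4724 0.0574 0.139 ]
peg [0.4343 0.0773 0.136 ]
knobA [0.4519 0.0525 0.139 ]
knobB [0.4929 0.0631 0.139 ]
sad1a [0.5037 0.1432 0.064 ]
sad1b [0.4955 0.084  0.064 ]
basketcorner [0.5012 0.0158 0.13  ]
basketL [0.3302 0.0316 0.13  ]
```

```bash
cat > ov.py <<'E'
from h import *
import json,sys
def model(o,yaw,phi):
    c,s=np.cos(yaw),np.sin(yaw)
    w=lambda x,y,z:[o[0]+c*x-s*y,o[1]+s*x+c*y,z]
    L=[]
    q=lambda x0,x1,y0,y1,z:L.append([w(x0,y0,z),w(x1,y0,z),w(x1,y1,z),w(x0,y1,z)])
    q(-.052,-.036,-.03,.03,.064);q(.021,.037,-.03,.03,.064);q(.041,.057,-.036,.036,.076)
    for rad,(px,py,z) in [(.016,(.002,-.068,.106)),(.006,(.021,-.054,.1)),(.007,(.002-.112*np.sin(phi),-.068+.112*np.cos(phi),.136)),(.012,(.002-.068*np.sin(phi),-.068+.068*np.cos(phi),.139))]:
        L.append([w(px+rad*np.cos(t),py+rad*np.sin(t),z) for t in np.linspace(0,6.3,16)])
    return L
def draw(img,P,L,k):
    for l in L: cv2.polylines(img,[(proj(P,l)*k*16+ (k-1)/2*16).astype(int).reshape(-1,1,2)],True,(0,255,0),1,cv2.LINE_AA,4)
if __name__=="__main__":
    o=(float(sys.argv[1]),float(sys.argv[2]));L=model(o,np.deg2rad(float(sys.argv[3])),float(sys.argv[4]))
    W=json.load(open("w2.json"));k=3
    A=cv2.resize(cv2.imread("pics/w2.png"),None,fx=k,fy=k,interpolation=cv2.INTER_CUBIC);draw(A,W,L,k)
    B=cv2.resize(cv2.imread("pics/top0.png"),None,fx=4,fy=4,interpolation=cv2.INTER_CUBIC);draw(B,camera_params("top"),L,4)
    A=A[120*3:290*3,270*3:450*3][:510,:540]; B=B[225*4:335*4,222*4:292*4]
    O=np.zeros((510,800,3),np.uint8);O[:,:520]=A[:,:520];B=B[:440,:280];O[:B.shape[0],520:520+B.shape[1]]=B
    cv2.imwrite(sys.argv[5],O)
E
python3 ov.py .544 .105 -5 1.41 pics/ov1.png
```

```text
(no output)
```

View pics/ov1.png

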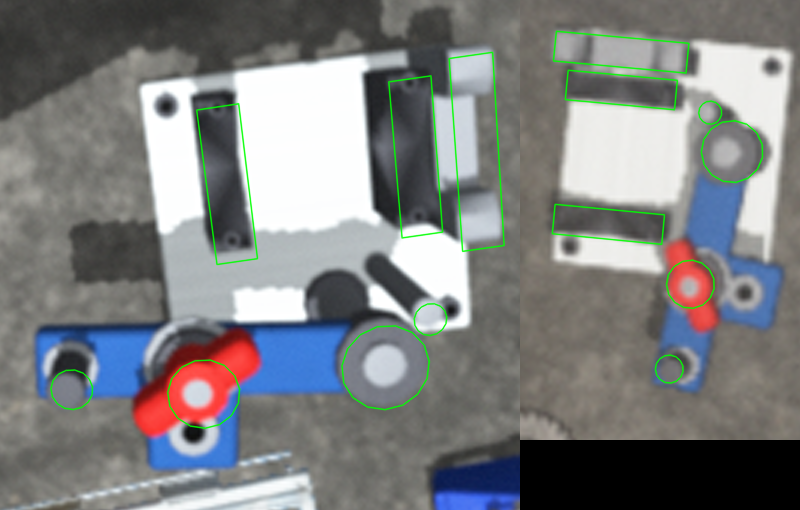

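The overlay fits both views to within 1–2 mm: jig origin (0.544, 0.106), yaw -5°, arm open about 1.41 rad. Next I look closely at the near sleeve.

```bash
python3 -m jog '[{"rx":0,"ry":0,"rz":0,"x":0.14,"y":-0.91,"z":-0.12,"jaw":1},{"rx":0,"ry":0,"rz":0,"x":0.14,"y":-0.91,"z":-0.12,"jaw":1},{"rx":0,"ry":0,"rz":0,"x":0.14,"y":-0.91,"z":-0.12,"jaw":1},{"rx":0,"ry":0,"rz":0,"x":0.14,"y":-0.91,"z":-0.12,"jaw":1},{"rx":0,"ry":0,"rz":0,"x":0.14,"y":-0.91,"z":-0.12,"jaw":1},{"rx":0,"ry":0,"rz":0,"x":0.14,"y":-0.91,"z":-0.12,"jaw":1},{"rx":0,"ry":0,"rz":0,"x":0.14,"y":-0.91,"z":-0.12,"jaw":1},{"rx":0,"ry":0,"rz":0,"x":0.14,"y":-0.91,"z":-0.12,"jaw":1}]' && python3 -m jog '[{"rx":0,"ry":0,"rz":0,"x":0,"y":0,"z":0,"jaw":1}]' && python3 - <<'E'
from h import *
import json
P=camera_params("wrist"); a=grab_frame("wrist")[:,:,::-1].copy()
json.dump({k:(v.tolist() if hasattr(v,'tolist') else v) for k,v in P.items()},open("w3.json","w"))
cv2.imwrite("w3raw.png",a)
c=np.array([.5444,-.281,.072]);d=np.array([.228,.974,0]);n=np.array([.974,-.228,0])
pts=[c+d*s*.065+n*q*.02 for s,q in((-1,-1),(1,-1),(1,1),(-1,1))]+[]
cv2.polylines(a,[(proj(P,pts)*16).astype(int).reshape(-1,1,2)],True,(0,255,0),1,cv2.LINE_AA,4)
print(proj(P,pts).round(0).tolist()); cv2.imwrite("pics/w3.png",a)
E
```

```text
clock: 2.7
tcp_pos: [0.5301, -0.3349, 0.2735]
orientation: [-2.453, -1.96, -0.002]
contact_force: [1.1, 0.2, -0.7]
grip_width: 0.0856
gripper_force: 0.0
clock: 2.82
tcp_pos: [0.5276, -0.3387, 0.2732]
orientation: [-2.462, -1.951, 0.004]
contact_force: [0.2, 0.3, 0.2]
grip_width: 0.0857
gripper_force: 0.0
[[300.0, 215.0], [298.0, 74.0], [343.0, 74.0], [340.0, 215.0]]
```

View pics/w3.png

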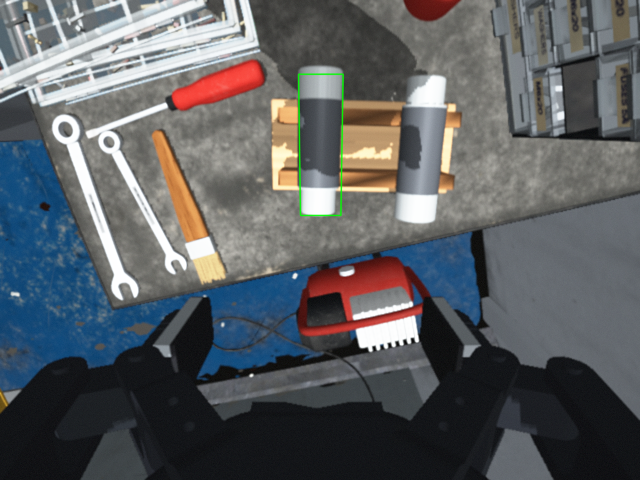

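The sleeve lines up with the model outline: ends at about (321,66) and (320,217), within about 2 mm. The rack's -y rail reaches too close to that end, so I'll feel the +y end.

```bash
python3 -m jog '[{"rx":0,"ry":0,"rz":0,"x":0.24,"y":0.92,"z":-0.3,"jaw":1},{"rx":0,"ry":0,"rz":0,"x":0.24,"y":0.92,"z":-0.3,"jaw":1},{"rx":0,"ry":0,"rz":0,"x":0,"y":0,"z":-1,"jaw":1},{"rx":0,"ry":0,"rz":0,"x":0,"y":0,"z":-1,"jaw":1},{"rx":0,"ry":0,"rz":0,"x":0,"y":0,"z":-1,"jaw":1},{"rx":0,"ry":0,"rz":0,"x":0,"y":0,"z":0,"jaw":1},{"rx":0,"ry":0,"rz":0,"x":0,"y":0,"z":0,"jaw":1}]' 20
```

```text
clock: 3.75
tcp_pos: [0.559, -0.2245, 0.0606]
orientation: [2.455, 1.958, 0.003]
contact_force: [1.0, 0.6, 0.1]
grip_width: 0.0853
gripper_force: 0.0
```

```bash
python3 -m jog '[{"rx":0,"ry":0,"rz":0,"x":-0.04,"y":-0.05,"z":-0.12,"jaw":1},{"rx":0,"ry":0,"rz":0,"x":0,"y":0,"z":0,"jaw":-0.3},{"rx":0,"ry":0,"rz":0,"x":0,"y":0,"z":0,"jaw":-0.3},{"rx":0,"ry":0,"rz":0,"x":0,"y":0,"z":0,"jaw":-0.3},{"rx":0,"ry":0,"rz":0,"x":0,"y":0,"z":0,"jaw":-0.3},{"rx":0,"ry":0,"rz":0,"x":0,"y":0,"z":0,"jaw":-0.3},{"rx":0,"ry":0,"rz":0,"x":0,"y":0,"z":0,"jaw":-0.3},{"rx":0,"ry":0,"rz":0,"x":0,"y":0,"z":0,"jaw":-0.3}]' 20
```

```text
clock: 4.75
tcp_pos: [0.5562, -0.2283, 0.052]
orientation: [2.456, 1.956, 0.002]
contact_force: [2.2, 0.9, 5.9]
grip_width: 0.0391
gripper_force: 23.7
```

The end reads 39.1 mm, so the +y end is the full 40 mm and the stepped end is at -y. I'll re-grasp at the middle.

```bash
python3 -m jog '[{"rx":0,"ry":0,"rz":0,"x":0,"y":0,"z":0,"jaw":0.6},{"rx":0,"ry":0,"rz":0,"x":0,"y":0,"z":0.3,"jaw":0.6},{"rx":0,"ry":0,"rz":0,"x":0,"y":0,"z":0.5,"jaw":0.6},{"rx":0,"ry":0,"rz":0,"x":-0.1,"y":-0.42,"z":0,"jaw":0.6},{"rx":0,"ry":0,"rz":0,"x":-0.1,"y":-0.42,"z":0,"jaw":0.6},{"rx":0,"ry":0,"rz":0,"x":0,"y":0,"z":0,"jaw":0.6},{"rx":0,"ry":0,"rz":0,"x":0,"y":0,"z":0,"jaw":0.6}]' 20
```

```text
clock: 5.62
tcp_pos: [0.5433, -0.2779, 0.0996]
orientation: [-2.457, -1.957, -0.001]
contact_force: [0.6, 0.6, 0.5]
grip_width: 0.0685
gripper_force: 0.0
```

```bash
python3 -m jog '[{"rx":0,"ry":0,"rz":0,"x":0.02,"y":-0.02,"z":-0.5,"jaw":0.6},{"rx":0,"ry":0,"rz":0,"x":0,"y":0,"z":-0.37,"jaw":0.6},{"rx":0,"ry":0,"rz":0,"x":0,"y":0,"z":0,"jaw":-0.3},{"rx":0,"ry":0,"rz":0,"x":0,"y":0,"z":0,"jaw":-0.3},{"rx":0,"ry":0,"rz":0,"x":0,"y":0,"z":0,"jaw":-0.3},{"rx":0,"ry":0,"rz":0,"x":0,"y":0,"z":0,"jaw":-0.3},{"rx":0,"ry":0,"rz":0,"x":0,"y":0,"z":0,"jaw":-0.3}]' 50
```

```text
clock: 6.5
tcp_pos: [0.5435, -0.2793, 0.0473]
orientation: [-2.456, -1.956, 0.0]
contact_force: [-5.6, 2.7, 1.1]
grip_width: 0.0386
gripper_force: 50.5
```

```bash
python3 -m jog '[{"rx":0,"ry":0,"rz":0,"x":0,"y":0,"z":0.5,"jaw":-0.3},{"rx":0,"ry":0,"rz":0,"x":0,"y":0,"z":0.9,"jaw":-0.3},{"rx":0,"ry":0,"rz":0,"x":0,"y":0,"z":0.9,"jaw":-0.3},{"rx":0,"ry":0,"rz":0.98,"x":0,"y":0.64,"z":0.2,"jaw":-0.3},{"rx":0,"ry":0,"rz":0.98,"x":0,"y":0.64,"z":0,"jaw":-0.3},{"rx":0,"ry":0,"rz":0.98,"x":0,"y":0.64,"z":0,"jaw":-0.3},{"rx":0,"ry":0,"rz":0.98,"x":0,"y":0.64,"z":0,"jaw":-0.3},{"rx":0,"ry":0,"rz":0.98,"x":0,"y":0.64,"z":0,"jaw":-0.3}]' 50 && python3 -m jog '[{"rx":0,"ry":0,"rz":0.98,"x":0,"y":0.64,"z":0,"jaw":-0.3},{"rx":0,"ry":0,"rz":0.98,"x":0,"y":0.64,"z":0,"jaw":-0.3},{"rx":0,"ry":0,"rz":0.98,"x":0,"y":0.64,"z":0,"jaw":-0.3},{"rx":0,"ry":0,"rz":0.98,"x":0,"y":0.64,"z":0,"jaw":-0.3},{"rx":0,"ry":0,"rz":0.98,"x":0,"y":0.64,"z":0,"jaw":-0.3},{"rx":0,"ry":0,"rz":0,"x":0,"y":0,"z":0,"jaw":-0.3},{"rx":0,"ry":0,"rz":0,"x":0,"y":0,"z":0,"jaw":-0.3}]' && python3 - <<'E'
from h import *
o=get_obs();R=cv2.Rodrigues(o['orientation'])[0]
print(o['tcp_pos'],np.degrees(np.arctan2(R[1],R[0]))[:2],R[2].round(3),o['joints'].round(2),o['contact_force'],o['moment'])
E
```

```text
clock: 7.5
tcp_pos: [0.5447, -0.0868, 0.1975]
orientation: [1.416, 2.802, 0.001]
contact_force: [-0.1, 0.2, -4.6]
grip_width: 0.0391
gripper_force: 51.9
clock: 8.38
tcp_pos: [0.5446, 0.1035, 0.1972]
orientation: [0.137, 3.138, -0.001]
contact_force: [0.3, -1.1, -4.9]
grip_width: 0.0388
gripper_force: 51.7
[0.5446004  0.10350775 0.19721937] [174.98692135  84.98690531] [-0.001 -0.    -1.   ] [-0.55  0.32  0.31  1.9  -0.12  0.94  1.3 ] [ 0.27092971 -1.1367766  -4.91332196] [-0.01487043  0.00376312  0.05221462]
```

```bash
python3 -m jog '[{"rx":-0.6,"ry":0.05,"rz":0,"x":-0.05,"y":-0.02,"z":-0.3,"jaw":-0.3},{"rx":-0.6,"ry":0.05,"rz":0,"x":-0.05,"y":-0.02,"z":-0.6,"jaw":-0.3},{"rx":0,"ry":0,"rz":0,"x":0,"y":0,"z":-0.6,"jaw":-0.3},{"rx":0,"ry":0,"rz":0,"x":0,"y":0,"z":-0.4,"jaw":-0.3},{"rx":0,"ry":0,"rz":0,"x":0,"y":0,"z":0,"jaw":-0.3},{"rx":0,"ry":0,"rz":0,"x":0,"y":0,"z":0,"jaw":-0.3}]' && cat > st.py <<'E'
from h import *
o=get_obs();R=cv2.Rodrigues(o['orientation'])[0]
g=o['tcp_pos']-R[:,2]*.0247
yaw=np.deg2rad(-5);org=np.array([.544,.106]);d=g[:2]-org
ax=-R[:,0]
print("tcp",o['tcp_pos'].round(4),"sleeve",g.round(4),"jig xy mm",(1000*np.array([np.cos(yaw)*d[0]+np.sin(yaw)*d[1],-np.sin(yaw)*d[0]+np.cos(yaw)*d[1]])).round(1))
print("axis yaw",np.degrees(np.arctan2(ax[1],ax[0])).round(2),"pitch",np.degrees(ax[2]).round(2),"z",R[:,2].round(3),"F",o['contact_force'].round(1),"M",o['moment'].round(2),o['clock'])
E
python3 st.py; python3 - <<'E'
from h import *
P=camera_params("wrist"); a=grab_frame("wrist")[:,:,::-1]; b=grab_frame("top")[:,:,::-1]
T=cv2.resize(b[225:335,215:305],None,fx=4,fy=4,interpolation=cv2.INTER_CUBIC)
S=grab_frame("side")[:,:,::-1]
O=np.zeros((480,800,3),np.uint8); O[:440,:360]=T; O[:330,360:]=cv2.resize(a,(440,330)); O[330:480,360:600]=cv2.resize(S[200:300,180:340],(240,150))
cv2.imwrite("pics/pl.png",O)
E
```

```text
clock: 9.12
tcp_pos: [0.5394, 0.1011, 0.0842]
orientation: [-0.137, -3.115, 0.328]
contact_force: [-0.0, 0.2, -4.2]
grip_width: 0.0387
gripper_force: 51.7
tcp [0.5394 0.1011 0.0842] sleeve [0.5398 0.1062 0.1084] jig xy mm [-4.2 -0.1]
axis yaw -5.03 pitch 0.15 z [-0.016 -0.208 -0.978] F [-0.   0.2 -4.2] M [ 0.38 -0.07 -0.01] 9.125
```

View pics/pl.png

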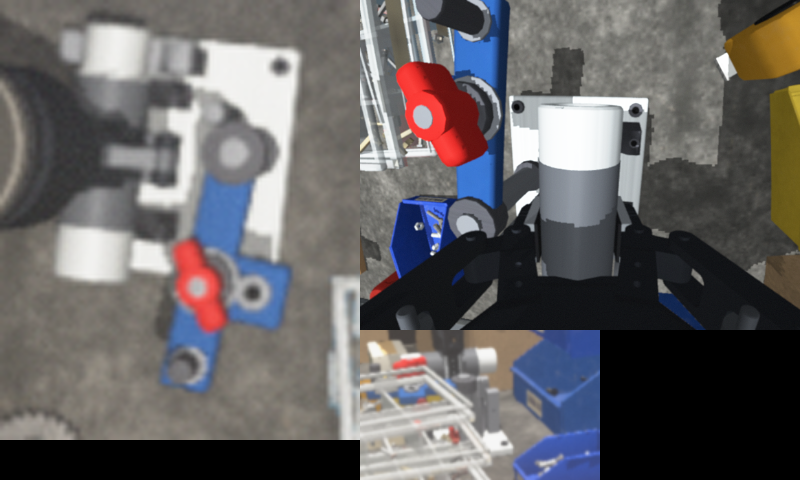

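The picture shows the sleeve held straight above the saddles with its stepped end over the notch and the knob clear of the gripper body. I lower it.

```bash
python3 -m jog '[{"rx":0,"ry":0,"rz":0,"x":-0.01,"y":0,"z":-0.3,"jaw":-0.3},{"rx":0,"ry":0,"rz":0,"x":0,"y":0,"z":-0.2,"jaw":-0.3},{"rx":0,"ry":0,"rz":0,"x":0,"y":0,"z":0,"jaw":-0.3},{"rx":0,"ry":0,"rz":0,"x":0,"y":0,"z":0,"jaw":-0.3}]'; python3 st.py
```

```text
clock: 9.78
tcp_pos: [0.5378, 0.1017, 0.053]
orientation: [-0.134, -3.113, 0.329]
contact_force: [-0.2, 0.4, -3.4]
grip_width: 0.0384
gripper_force: 51.9
tcp [0.5378 0.1017 0.053 ] sleeve [0.5382 0.1068 0.0771] jig xy mm [-5.8  0.3]
axis yaw -4.93 pitch 0.02 z [-0.018 -0.208 -0.978] F [-0.2  0.4 -3.4] M [ 0.4  -0.05  0.04] 9.775
```

```bash
python3 -m jog '[{"rx":0,"ry":0,"rz":0,"x":0.01,"y":0,"z":-0.06,"jaw":-0.3},{"rx":0,"ry":0,"rz":0,"x":0,"y":0,"z":-0.05,"jaw":-0.3},{"rx":0,"ry":0,"rz":0,"x":0,"y":0,"z":0,"jaw":-0.3}]'; python3 st.py
```

```text
clock: 10.15
tcp_pos: [0.5385, 0.1021, 0.0465]
orientation: [-0.134, -3.113, 0.328]
contact_force: [-0.2, 1.0, -3.7]
grip_width: 0.0388
gripper_force: 51.9
tcp [0.5385 0.1021 0.0465] sleeve [0.539  0.1072 0.0707] jig xy mm [-5.1  0.8]
axis yaw -4.92 pitch 0.05 z [-0.017 -0.207 -0.978] F [-0.2  1.  -3.7] M [ 0.57 -0.09  0.02] 10.15
```

```bash
python3 -m jog '[{"rx":0,"ry":0,"rz":0,"x":0,"y":-0.01,"z":-0.03,"jaw":-0.3},{"rx":0,"ry":0,"rz":0,"x":0,"y":0,"z":-0.02,"jaw":-0.3},{"rx":0,"ry":0,"rz":0,"x":0,"y":0,"z":0,"jaw":-0.3}]'; python3 st.py
```

```text
clock: 10.52
tcp_pos: [0.5391, 0.1027, 0.0456]
orientation: [-0.132, -3.115, 0.326]
contact_force: [-6.6, 4.2, 17.4]
grip_width: 0.0386
gripper_force: 53.7
tcp [0.5391 0.1027 0.0456] sleeve [0.5395 0.1078 0.0697] jig xy mm [-4.7  1.4]
axis yaw -4.85 pitch 0.1 z [-0.016 -0.206 -0.978] F [-6.6  4.2 17.4] M [ 0.17  1.26 -0.05] 10.525
```

```bash
python3 -m jog '[{"rx":0,"ry":0,"rz":0,"x":0.03,"y":0.01,"z":0.015,"jaw":-0.3},{"rx":0,"ry":0,"rz":0,"x":0.03,"y":0,"z":0,"jaw":-0.3},{"rx":0,"ry":0,"rz":0,"x":0,"y":0,"z":0,"jaw":-0.3}]'; python3 st.py
```

```text
clock: 10.9
tcp_pos: [0.5392, 0.1027, 0.0455]
orientation: [-0.132, -3.108, 0.328]
contact_force: [-13.7, 4.0, 18.3]
grip_width: 0.039
gripper_force: 53.6
tcp [0.5392 0.1027 0.0455] sleeve [0.5397 0.1078 0.0697] jig xy mm [-4.4  1.4]
axis yaw -4.9 pitch -0.28 z [-0.023 -0.208 -0.978] F [-13.7   4.   18.3] M [ 0.29  2.66 -0.31] 10.9
```

```bash
python3 -m jog '[{"rx":0,"ry":0,"rz":0,"x":0,"y":0.01,"z":0.02,"jaw":-0.3},{"rx":0,"ry":0,"rz":0,"x":0,"y":0,"z":0,"jaw":-0.3}]'; python3 st.py; python3 -m jog '[{"rx":0,"ry":0,"rz":0,"x":0,"y":0,"z":0.02,"jaw":-0.3},{"rx":0,"ry":0,"rz":0,"x":0,"y":0,"z":0,"jaw":-0.3}]'; python3 st.py
```

```text
clock: 11.15
tcp_pos: [0.5415, 0.1024, 0.0458]
orientation: [-0.134, -3.112, 0.328]
contact_force: [-3.0, 1.0, 3.5]
grip_width: 0.0391
gripper_force: 52.2
tcp [0.5415 0.1024 0.0458] sleeve [0.542  0.1075 0.07  ] jig xy mm [-2.1  1.3]
axis yaw -4.92 pitch -0.0 z [-0.018 -0.208 -0.978] F [-3.   1.   3.5] M [ 0.3   0.77 -0.02] 11.15
clock: 11.4
tcp_pos: [0.5423, 0.1021, 0.0467]
orientation: [-0.135, -3.113, 0.329]
contact_force: [-0.5, -0.1, -4.1]
grip_width: 0.0387
gripper_force: 51.9
tcp [0.5423 0.1021 0.0467] sleeve [0.5427 0.1072 0.0709] jig xy mm [-1.4  1.1]
axis yaw -4.95 pitch 0.07 z [-0.017 -0.208 -0.978] F [-0.5 -0.1 -4.1] M [ 0.41 -0.03 -0.02] 11.4
```

```bash
python3 -m jog '[{"rx":0,"ry":0,"rz":0,"x":0.02,"y":0.005,"z":-0.015,"jaw":-0.3},{"rx":0,"ry":0,"rz":0,"x":0.02,"y":0,"z":0,"jaw":-0.3},{"rx":0,"ry":0,"rz":0,"x":0,"y":0,"z":0,"jaw":-0.3}]'; python3 st.py; python3 -m jog '[{"rx":0,"ry":0,"rz":0,"x":0.03,"y":0,"z":0,"jaw":-0.3},{"rx":0,"ry":0,"rz":0,"x":0,"y":0,"z":0,"jaw":-0.3}]'; python3 st.py
```

```text
clock: 11.78
tcp_pos: [0.5439, 0.1023, 0.0458]
orientation: [-0.134, -3.112, 0.329]
contact_force: [-3.4, -1.1, -0.3]
grip_width: 0.0388
gripper_force: 52.1
tcp [0.5439 0.1023 0.0458] sleeve [0.5443 0.1074 0.07  ] jig xy mm [0.2 1.4]
axis yaw -4.94 pitch -0.02 z [-0.018 -0.208 -0.978] F [-3.4 -1.1 -0.3] M [0.02 0.75 0.05] 11.775
clock: 12.02
tcp_pos: [0.5444, 0.1023, 0.0458]
orientation: [-0.134, -3.109, 0.33]
contact_force: [-7.5, -0.1, 3.6]
grip_width: 0.0386
gripper_force: 52.3
tcp [0.5444 0.1023 0.0458] sleeve [0.545  0.1074 0.0699] jig xy mm [0.8 1.5]
axis yaw -4.95 pitch -0.16 z [-0.021 -0.209 -0.978] F [-7.5 -0.1  3.6] M [ 0.02  1.53 -0.08] 12.025
```

```bash
python3 -m jog '[{"rx":0,"ry":0,"rz":0,"x":0.04,"y":0,"z":0.01,"jaw":-0.3},{"rx":0,"ry":0,"rz":0,"x":0,"y":0,"z":0,"jaw":-0.3},{"rx":0,"ry":0,"rz":0,"x":0,"y":0,"z":0,"jaw":-0.3}]'; python3 st.py
```

```text
clock: 12.4
tcp_pos: [0.5445, 0.1022, 0.0458]
orientation: [-0.134, -3.105, 0.331]
contact_force: [-13.6, -0.0, 4.8]
grip_width: 0.0391
gripper_force: 52.3
tcp [0.5445 0.1022 0.0458] sleeve [0.5452 0.1073 0.0699] jig xy mm [1.  1.4]
axis yaw -4.98 pitch -0.4 z [-0.025 -0.21  -0.977] F [-13.6  -0.    4.8] M [ 0.07  2.44 -0.35] 12.4
```

The shoulder is bearing at 13.6 N, with the sleeve right down (axis z 0.070). I release with a small opening.

```bash
python3 -m jog '[{"rx":0,"ry":0,"rz":0,"x":0,"y":0,"z":0,"jaw":0.15},{"rx":0,"ry":0,"rz":0,"x":0,"y":0,"z":0,"jaw":0.15},{"rx":0,"ry":0,"rz":0,"x":0,"y":0,"z":0,"jaw":0.15}]' 20; python3 st.py
```

```text
clock: 12.78
tcp_pos: [0.5495, 0.1028, 0.0469]
orientation: [-0.135, -3.115, 0.328]
contact_force: [-0.1, 0.5, -0.2]
grip_width: 0.0489
gripper_force: 0.0
tcp [0.5495 0.1028 0.0469] sleeve [0.5499 0.1079 0.071 ] jig xy mm [5.7 2.5]
axis yaw -4.94 pitch 0.14 z [-0.016 -0.207 -0.978] F [-0.1  0.5 -0.2] M [ 0.16 -0.01  0.02] 12.775
```

```bash
python3 -m jog '[{"rx":0,"ry":0,"rz":0,"x":0.01,"y":0.12,"z":0.6,"jaw":0.15},{"rx":0,"ry":0,"rz":0,"x":0.01,"y":0.2,"z":0.95,"jaw":0.15},{"rx":0.6,"ry":-0.05,"rz":0,"x":0,"y":0,"z":0.5,"jaw":0.15},{"rx":0.6,"ry":-0.05,"rz":-0.9,"x":0,"y":0,"z":0,"jaw":0.15},{"rx":0,"ry":0,"rz":0,"x":0,"y":0,"z":0,"jaw":0.15}]'; python3 st.py; python3 - <<'E'
from h import *
import json
T=camera_params("top");W=json.load(open("w2.json"))
def tri(a,b):
    c1,d1=ray(T,a);c2,d2=ray(W,b)
    s=np.linalg.lstsq(np.c_[d1,-d2],c2-c1,rcond=None)[0];p,q=c1+d1*s[0],c2+d2*s[1]
    return ((p+q)/2).round(3),np.linalg.norm(p-q).round(4)
print(tri((305,279),(371,275)),tri((375,280),(390,405)),"peg",tri((220+205/5-.4,225+458/5-.4),(270+68/3,120+388/3)))
a=grab_frame("top")[:,:,::-1]; w=grab_frame("wrist")[:,:,::-1]
t=cv2.resize(a[225:335,215:305],None,fx=4,fy=4,interpolation=cv2.INTER_CUBIC)
O=np.zeros((480,800,3),np.uint8);O[:440,:360]=t;O[:330,360:]=cv2.resize(w,(440,330));cv2.imwrite("pics/seat.png",O)
E
```

```text
clock: 13.4
tcp_pos: [0.5504, 0.1192, 0.1704]
orientation: [-0.384, -3.112, 0.001]
contact_force: [-0.1, -0.5, 1.2]
grip_width: 0.0489
gripper_force: 0.0
tcp [0.5504 0.1192 0.1704] sleeve [0.5506 0.1191 0.1951] jig xy mm [ 5.4 13.7]
axis yaw -14.06 pitch -0.36 z [-0.006  0.    -1.   ] F [-0.1 -0.5  1.2] M [-0.01 -0.06 -0.03] 13.4
(array([ 0.506, -0.023,  0.041]), np.float64(0.005)) (array([ 0.5  , -0.17 ,  0.111]), np.float64(0.0106)) peg (array([0.431, 0.062, 0.127]), np.float64(0.0021))
```

View pics/seat.png

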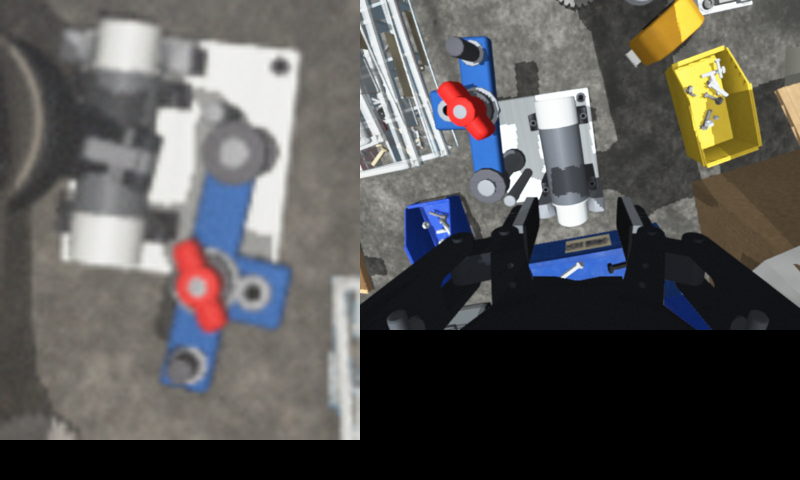

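The sleeve lies seated in the saddles with the stepped end in the notch (top crop (130,40)), and the arm is untouched. Next I move to the peg.

```bash
python3 -m jog '[{"rx":0,"ry":0,"rz":0,"x":-0.66,"y":-0.31,"z":0.1,"jaw":-0.2},{"rx":0,"ry":0,"rz":0,"x":-0.66,"y":-0.31,"z":0,"jaw":-0.2},{"rx":0,"ry":0,"rz":0,"x":-0.66,"y":-0.31,"z":0,"jaw":-0.2},{"rx":0,"ry":0,"rz":0,"x":0,"y":0,"z":0,"jaw":-0.2},{"rx":0,"ry":0,"rz":0,"x":0,"y":0,"z":0,"jaw":-0.2}]'; python3 - <<'E'
from h import *
P=camera_params("wrist");a=grab_frame("wrist");R=cv2.Rodrigues(get_obs()['orientation'])[0]
print(get_obs()['tcp_pos'],np.degrees(np.arctan2(R[1,1],R[0,1])))
hsv=cv2.cvtColor(a,cv2.COLOR_RGB2HSV)
m=cv2.inRange(hsv,(100,120,60),(125,255,255))
n,l,s,c=cv2.connectedComponentsWithStats(m);print([(s[i].tolist()) for i in range(1,n) if s[i,4]>300])
print("expected peg top",proj(P,[.432,.064,.136]),"base",proj(P,[.432,.064,.106]),"knob",proj(P,[.474,.054,.139]))
cv2.imwrite("w5.png",a[:,:,::-1])
E
```

```text
clock: 14.12
tcp_pos: [0.4317, 0.0673, 0.1755]
orientation: [-0.372, -3.112, 0.001]
contact_force: [0.5, 0.0, 0.1]
grip_width: 0.0341
gripper_force: 0.0
[0.43201501 0.0672807  0.17555365] 76.32493825767146
[[52, 0, 28, 35, 514], [73, 0, 30, 27, 341], [96, 0, 55, 23, 598], [0, 3, 19, 55, 769], [277, 228, 54, 78, 1700], [295, 351, 38, 35, 766], [167, 404, 39, 55, 788], [430, 416, 67, 64, 984]]
expected peg top [[309.83923052 271.89910098]] base [[310.78508978 254.69089607]] knob [[310.53422461 343.50279312]]
```

```bash
python3 - <<'E'
import cv2
a=cv2.imread("w5.png")[190:390,200:440]; cv2.imwrite("pics/peg.png",cv2.resize(a,None,fx=3,fy=3,interpolation=cv2.INTER_CUBIC))
E
```

```text
(no output)
```

View pics/peg.png

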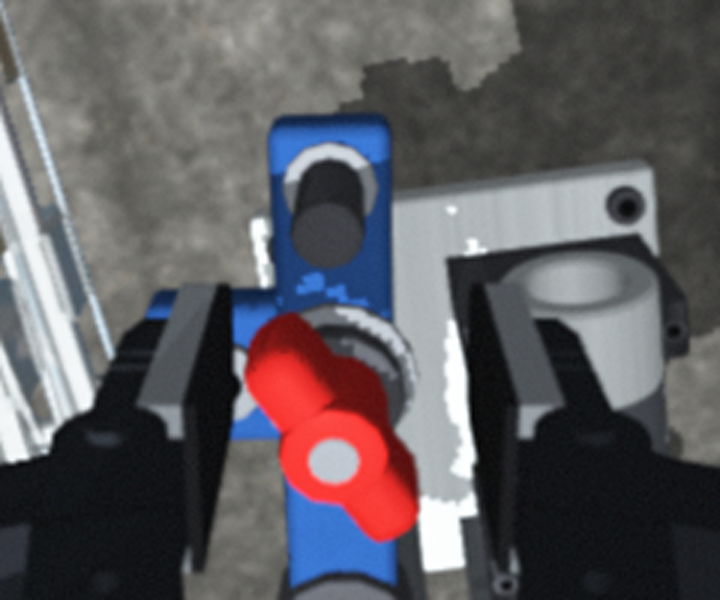

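The crop shows the peg top at (309,269) full-frame, within 3 px of the prediction, and the knob where expected with its bar about 36° to the arm. I descend and pinch.

```bash
python3 -m jog '[{"rx":0,"ry":0,"rz":0,"x":-0.06,"y":-0.04,"z":-0.5,"jaw":-0.2},{"rx":0,"ry":0,"rz":0,"x":0,"y":0,"z":-0.57,"jaw":-0.2},{"rx":0,"ry":0,"rz":0,"x":0,"y":0,"z":0,"jaw":-0.2}]' 20; python3 -m jog '[{"rx":0,"ry":0,"rz":0,"x":0,"y":0,"z":0,"jaw":-1},{"rx":0,"ry":0,"rz":0,"x":0,"y":0,"z":0,"jaw":-1},{"rx":0,"ry":0,"rz":0,"x":0,"y":0,"z":0,"jaw":-1},{"rx":0,"ry":0,"rz":0,"x":0,"y":0,"z":0,"jaw":-1}]' 20
```

```text
clock: 14.55
tcp_pos: [0.4266, 0.0638, 0.1096]
orientation: [-0.375, -3.107, 0.005]
contact_force: [0.1, -0.1, 1.8]
grip_width: 0.0341
gripper_force: 0.0
clock: 15.05
tcp_pos: [0.4285, 0.0641, 0.1122]
orientation: [-0.378, -3.113, -0.002]
contact_force: [2.2, 0.9, 1.2]
grip_width: 0.0131
gripper_force: 21.0
```

```bash
python3 -c "
import numpy as np
t=np.deg2rad(np.linspace(167.5,86,10));p=.115*np.c_[np.cos(t),np.sin(t)];print((np.diff(p,axis=0)/.06).round(2))"
```

```text
[[0.09 0.29]
 [0.13 0.27]
 [0.17 0.25]
 [0.21 0.22]
 [0.24 0.18]
 [0.27 0.14]
 [0.29 0.1 ]
 [0.3  0.05]
 [0.3  0.  ]]
```

```bash
python3 -m jog '[{"rx":0,"ry":0,"rz":-0.9,"x":0.09,"y":0.29,"z":0,"jaw":-1},{"rx":0,"ry":0,"rz":-0.9,"x":0.13,"y":0.27,"z":0,"jaw":-1},{"rx":0,"ry":0,"rz":-0.9,"x":0.17,"y":0.25,"z":0,"jaw":-1},{"rx":0,"ry":0,"rz":-0.9,"x":0.21,"y":0.22,"z":0,"jaw":-1},{"rx":0,"ry":0,"rz":0,"x":0,"y":0,"z":0,"jaw":-1}]'; python3 st.py
```

```text
clock: 15.68
tcp_pos: [0.4654, 0.1256, 0.1121]
orientation: [-1.324, -2.843, -0.005]
contact_force: [2.6, -2.6, 6.0]
grip_width: 0.0132
gripper_force: 21.4
tcp [0.4654 0.1256 0.1121] sleeve [0.4654 0.1255 0.1368] jig xy mm [-80.   12.6]
axis yaw -49.93 pitch -0.34 z [-0.003  0.005 -1.   ] F [ 2.6 -2.6  6. ] M [-0.53 -0.45 -0.03] 15.675
```

```bash
python3 -m jog '[{"rx":0,"ry":0,"rz":-0.9,"x":0.24,"y":0.18,"z":0,"jaw":-1},{"rx":0,"ry":0,"rz":-0.9,"x":0.27,"y":0.14,"z":0,"jaw":-1},{"rx":0,"ry":0,"rz":-0.9,"x":0.29,"y":0.1,"z":0,"jaw":-1},{"rx":0,"ry":0,"rz":-0.9,"x":0.3,"y":0.05,"z":0,"jaw":-1},{"rx":0,"ry":0,"rz":0,"x":0,"y":0,"z":0,"jaw":-1}]'; python3 st.py;  python3 -m jog '[{"rx":0,"ry":0,"rz":-0.9,"x":0.3,"y":0,"z":0,"jaw":-1},{"rx":0,"ry":0,"rz":0,"x":0,"y":0,"z":0,"jaw":-1}]'; python3 st.py
```

```text
clock: 16.3
tcp_pos: [0.5307, 0.1526, 0.1121]
orientation: [-2.138, -2.295, -0.008]
contact_force: [0.1, -3.3, 7.9]
grip_width: 0.0128
gripper_force: 21.7
tcp [0.5307 0.1526 0.1121] sleeve [0.5307 0.1524 0.1368] jig xy mm [-17.3  45. ]
axis yaw -85.95 pitch -0.42 z [-0.     0.007 -1.   ] F [ 0.1 -3.3  7.9] M [-0.61  0.01 -0.1 ] 16.3
clock: 16.55
tcp_pos: [0.5482, 0.1525, 0.1121]
orientation: [-2.31, -2.121, -0.009]
contact_force: [-0.7, -2.0, 8.6]
grip_width: 0.0132
gripper_force: 21.7
tcp [0.5482 0.1525 0.1121] sleeve [0.5481 0.1523 0.1368] jig xy mm [ 0.1 46.5]
axis yaw -94.88 pitch -0.44 z [ 0.     0.008 -1.   ] F [-0.7 -2.   8.6] M [-0.69  0.07 -0.08] 16.55
```

```bash
python3 -m jog '[{"rx":0,"ry":0,"rz":0,"x":0.04,"y":0,"z":0.01,"jaw":-1},{"rx":0,"ry":0,"rz":0,"x":0,"y":0,"z":0,"jaw":-1}]'; python3 st.py;  python3 -m jog '[{"rx":0,"ry":0,"rz":0,"x":0.05,"y":0,"z":0,"jaw":-1},{"rx":0,"ry":0,"rz":0,"x":0,"y":0,"z":0,"jaw":-1}]'; python3 st.py
```

```text
clock: 16.8
tcp_pos: [0.5487, 0.1524, 0.1122]
orientation: [-2.306, -2.122, -0.006]
contact_force: [-1.8, -3.4, 5.0]
grip_width: 0.0132
gripper_force: 21.5
tcp [0.5487 0.1524 0.1122] sleeve [0.5487 0.1522 0.1369] jig xy mm [ 0.7 46.5]
axis yaw -94.76 pitch -0.43 z [-0.002  0.008 -1.   ] F [-1.8 -3.4  5. ] M [-0.68  0.3  -0.23] 16.8
clock: 17.05
tcp_pos: [0.5505, 0.1525, 0.1121]
orientation: [-2.304, -2.122, -0.003]
contact_force: [-5.9, -3.9, 9.2]
grip_width: 0.0129
gripper_force: 21.9
tcp [0.5505 0.1525 0.1121] sleeve [0.5506 0.1523 0.1368] jig xy mm [ 2.5 46.7]
axis yaw -94.72 pitch -0.43 z [-0.005  0.008 -1.   ] F [-5.9 -3.9  9.2] M [-0.63  1.05  0.  ] 17.05
```

```bash
python3 -m jog '[{"rx":0,"ry":0,"rz":0,"x":0.05,"y":0,"z":0.02,"jaw":-1},{"rx":0,"ry":0,"rz":0,"x":0,"y":0,"z":0,"jaw":-1}]'; python3 st.py;  python3 -m jog '[{"rx":0,"ry":0,"rz":0,"x":0.05,"y":0,"z":0,"jaw":-1},{"rx":0,"ry":0,"rz":0,"x":0,"y":0,"z":0,"jaw":-1}]'; python3 st.py
```

```text
clock: 17.3
tcp_pos: [0.5505, 0.1525, 0.1121]
orientation: [-2.301, -2.12, 0.005]
contact_force: [-11.6, -3.1, 9.3]
grip_width: 0.013
gripper_force: 22.2
tcp [0.5505 0.1525 0.1121] sleeve [0.5508 0.1524 0.1368] jig xy mm [ 2.7 46.8]
axis yaw -94.7 pitch -0.37 z [-0.011  0.007 -1.   ] F [-11.6  -3.1   9.3] M [-0.6   2.19 -0.08] 17.3
clock: 17.55
tcp_pos: [0.5506, 0.1526, 0.1119]
orientation: [-2.297, -2.117, 0.012]
contact_force: [-21.0, -3.0, 17.7]
grip_width: 0.0129
gripper_force: 23.9
tcp [0.5506 0.1526 0.1119] sleeve [0.551  0.1524 0.1366] jig xy mm [ 2.9 46.8]
axis yaw -94.67 pitch -0.36 z [-0.017  0.008 -1.   ] F [-21.   -3.   17.7] M [-0.61  4.2   0.04] 17.55
```

The arm is hard on its stop (21 N, no motion). I ease off, release and look at the knob.

```bash
python3 -m jog '[{"rx":0,"ry":0,"rz":0,"x":-0.06,"y":0,"z":0,"jaw":-1},{"rx":0,"ry":0,"rz":0,"x":0,"y":0,"z":0,"jaw":-0.3},{"rx":0,"ry":0,"rz":0,"x":0,"y":0,"z":0,"jaw":-0.3},{"rx":0,"ry":0,"rz":0,"x":0,"y":0,"z":0.5,"jaw":-0.3},{"rx":0,"ry":0,"rz":0,"x":0,"y":0.2,"z":0.8,"jaw":-0.3},{"rx":0,"ry":0,"rz":0,"x":0,"y":0.4,"z":0,"jaw":-0.3},{"rx":0,"ry":0,"rz":0,"x":0,"y":0,"z":0,"jaw":-0.3}]'; cat > red.py <<'E'
from h import *
yaw=np.deg2rad(-5)
for n in("wrist","top"):
    P=camera_params(n);a=grab_frame(n);cv2.imwrite(f"{n}_r.png",a[:,:,::-1])
    h=cv2.cvtColor(a,cv2.COLOR_RGB2HSV)
    m=cv2.inRange(h,(0,150,70),(8,255,255))|cv2.inRange(h,(172,150,70),(180,255,255))
    k,l,s,c=cv2.connectedComponentsWithStats(m)
    e=proj(P,[.547,.106,.128])[0]
    print(n,"expected knob",e.round(0))
    for i in range(1,k):
        if s[i,4]<60 or np.linalg.norm(c[i]-e)>60: continue
        ys,xs=np.where(l==i)
        X=np.array([atz(P,(x,y),.137)[:2] for x,y in zip(xs,ys)])
        w,v=np.linalg.eigh(np.cov(X.T)); print(s[i].tolist(),X.mean(0).round(4),"bar angle",np.degrees(np.arctan2(v[1,1],v[0,1])).round(1),(2*np.sqrt(3*w)).round(4))
E
python3 red.py; python3 st.py
```

```text
clock: 18.42
tcp_pos: [0.5547, 0.1927, 0.1907]
orientation: [-2.303, -2.126, -0.009]
contact_force: [-0.4, 0.7, 0.0]
grip_width: 0.0301
gripper_force: 0.0
wrist expected knob [316. 378.]
[289, 342, 50, 66, 1800] [0.5461 0.115 ] bar angle 111.3 [0.0213 0.048 ]
top expected knob [239. 259.]
[228, 253, 22, 14, 132] [0.546  0.1066] bar angle 117.5 [0.0163 0.0463]
tcp [0.5543 0.1896 0.19  ] sleeve [0.5544 0.1894 0.2147] jig xy mm [ 3.1 84. ]
axis yaw -94.78 pitch -0.39 z [-0.002  0.007 -1.   ] F [-0.7 -0.5 -1. ] M [-0.04  0.01  0.  ] 18.525
```

```bash
python3 -m jog '[{"rx":0,"ry":0,"rz":0.82,"x":-0.03,"y":-0.35,"z":0,"jaw":-0.3},{"rx":0,"ry":0,"rz":0.82,"x":-0.03,"y":-0.35,"z":0,"jaw":-0.3},{"rx":0,"ry":0,"rz":0.82,"x":-0.03,"y":-0.35,"z":0,"jaw":-0.3},{"rx":0,"ry":0,"rz":0.82,"x":-0.04,"y":-0.35,"z":0,"jaw":-0.3},{"rx":0,"ry":0,"rz":0,"x":0,"y":0,"z":0,"jaw":-0.3},{"rx":0,"ry":0,"rz":0,"x":0,"y":0,"z":0,"jaw":-0.3}]'; python3 st.py; python3 red.py
```

```text
clock: 19.27
tcp_pos: [0.5472, 0.1061, 0.1906]
orientation: [-1.619, -2.683, -0.004]
contact_force: [-0.1, -0.3, 0.3]
grip_width: 0.0299
gripper_force: 0.0
tcp [0.5472 0.1061 0.1906] sleeve [0.5473 0.1059 0.2153] jig xy mm [3.3 0.2]
axis yaw -62.2 pitch -0.49 z [-0.006  0.007 -1.   ] F [-0.1 -0.3  0.3] M [ 0.06 -0.06 -0.02] 19.275
wrist expected knob [316. 257.]
[298, 214, 36, 80, 1835] [0.5444 0.1108] bar angle 117.7 [0.0171 0.0463]
top expected knob [239. 259.]
[240, 253, 10, 10, 63] [0.5513 0.0953] bar angle 129.0 [0.0128 0.0207]
```

```bash
python3 -m jog '[{"rx":0,"ry":0,"rz":0,"x":-0.02,"y":0.02,"z":-0.6,"jaw":-0.3},{"rx":0,"ry":0,"rz":0,"x":0,"y":0,"z":-0.67,"jaw":-0.3},{"rx":0,"ry":0,"rz":0,"x":0,"y":0,"z":0,"jaw":-0.3}]' 30 && python3 -m jog '[{"rx":0,"ry":0,"rz":0,"x":0,"y":0,"z":0,"jaw":-1},{"rx":0,"ry":0,"rz":0,"x":0,"y":0,"z":0,"jaw":-1},{"rx":0,"ry":0,"rz":0,"x":0,"y":0,"z":0,"jaw":-1},{"rx":0,"ry":0,"rz":0,"x":0,"y":0,"z":0,"jaw":-1}]' 30; python3 st.py
```

```text
clock: 19.75
tcp_pos: [0.5471, 0.1084, 0.1156]
orientation: [-1.615, -2.686, -0.007]
contact_force: [-4.4, 2.0, 16.4]
grip_width: 0.03
gripper_force: 7.9
clock: 20.25
tcp_pos: [0.546, 0.1074, 0.1171]
orientation: [-1.615, -2.684, -0.006]
contact_force: [-10.0, -2.5, 27.1]
grip_width: 0.0136
gripper_force: 40.3
tcp [0.546  0.1074 0.1171] sleeve [0.5462 0.1072 0.1418] jig xy mm [2.1 1.4]
axis yaw -62.06 pitch -0.55 z [-0.006  0.008 -1.   ] F [-10.   -2.5  27.1] M [-0.56  2.12  0.04] 20.25
```

```bash
python3 -m jog '[{"rx":0,"ry":0,"rz":0,"x":0,"y":0,"z":0.04,"jaw":-0.5},{"rx":0,"ry":0,"rz":0,"x":0,"y":0,"z":0.04,"jaw":-0.5},{"rx":0,"ry":0,"rz":0,"x":0,"y":0,"z":0,"jaw":-1},{"rx":0,"ry":0,"rz":0,"x":0,"y":0,"z":0,"jaw":-1},{"rx":0,"ry":0,"rz":0,"x":0,"y":0,"z":0,"jaw":-1}]' 30; python3 st.py
```

```text
clock: 20.88
tcp_pos: [0.5459, 0.1074, 0.1199]
orientation: [-1.614, -2.685, -0.005]
contact_force: [-2.6, 0.8, 6.9]
grip_width: 0.0132
gripper_force: 31.7
tcp [0.5459 0.1074 0.1199] sleeve [0.5461 0.1072 0.1446] jig xy mm [2.  1.4]
axis yaw -62.03 pitch -0.5 z [-0.006  0.007 -1.   ] F [-2.6  0.8  6.9] M [0.07 0.44 0.05] 20.875
```

```bash
python3 -m jog '[{"rx":0,"ry":0,"rz":-1,"x":0,"y":0,"z":0,"jaw":-1},{"rx":0,"ry":0,"rz":-1,"x":0,"y":0,"z":0,"jaw":-1},{"rx":0,"ry":0,"rz":-1,"x":0,"y":0,"z":0,"jaw":-1},{"rx":0,"ry":0,"rz":-1,"x":0,"y":0,"z":0,"jaw":-1},{"rx":0,"ry":0,"rz":0,"x":0,"y":0,"z":0,"jaw":-1}]'; python3 st.py;python3 -m jog '[{"rx":0,"ry":0,"rz":-1,"x":0,"y":0,"z":0,"jaw":-1},{"rx":0,"ry":0,"rz":-1,"x":0,"y":0,"z":0,"jaw":-1},{"rx":0,"ry":0,"rz":-1,"x":0,"y":0,"z":0,"jaw":-1},{"rx":0,"ry":0,"rz":-1,"x":0,"y":0,"z":0,"jaw":-1},{"rx":0,"ry":0,"rz":0,"x":0,"y":0,"z":0,"jaw":-1}]'; python3 st.py
```

```text
clock: 21.5
tcp_pos: [0.546, 0.1074, 0.1199]
orientation: [-2.439, -1.97, -0.008]
contact_force: [-2.4, 0.3, 6.9]
grip_width: 0.0133
gripper_force: 31.9
tcp [0.546  0.1074 0.1199] sleeve [0.546  0.1072 0.1446] jig xy mm [1.9 1.4]
axis yaw -102.14 pitch -0.46 z [-0.     0.008 -1.   ] F [-2.4  0.3  6.9] M [ 0.08  0.53 -0.04] 21.5
clock: 22.12
tcp_pos: [0.5463, 0.1076, 0.12]
orientation: [-2.967, -1.024, -0.011]
contact_force: [-2.0, 0.2, 8.2]
grip_width: 0.0132
gripper_force: 54.0
tcp [0.5463 0.1076 0.12  ] sleeve [0.5462 0.1074 0.1447] jig xy mm [2.1 1.6]
axis yaw -141.92 pitch -0.42 z [ 0.005  0.005 -1.   ] F [-2.   0.2  8.2] M [0.12 0.49 1.1 ] 22.125
```

```bash
python3 -m jog '[{"rx":0,"ry":0,"rz":-0.4,"x":0,"y":0,"z":0,"jaw":-1},{"rx":0,"ry":0,"rz":0,"x":0,"y":0,"z":0,"jaw":-1}]'; python3 st.py;python3 -m jog '[{"rx":0,"ry":0,"rz":-0.3,"x":0,"y":0,"z":0,"jaw":-1},{"rx":0,"ry":0,"rz":0,"x":0,"y":0,"z":0,"jaw":-1},{"rx":0,"ry":0,"rz":0,"x":0,"y":0,"z":0,"jaw":-1}]'; python3 st.py; python3 red.py
```

```text
clock: 22.38
tcp_pos: [0.5463, 0.1075, 0.1201]
orientation: [-3.0, -0.925, -0.011]
contact_force: [-2.6, -1.5, 8.2]
grip_width: 0.0133
gripper_force: 78.5
tcp [0.5463 0.1075 0.1201] sleeve [0.5462 0.1074 0.1448] jig xy mm [2.1 1.6]
axis yaw -145.71 pitch -0.41 z [ 0.006  0.004 -1.   ] F [-2.6 -1.5  8.2] M [-0.12  0.47  1.92] 22.375
clock: 22.75
tcp_pos: [0.5463, 0.1076, 0.1201]
orientation: [-3.022, -0.851, -0.011]
contact_force: [-3.2, -0.8, 8.9]
grip_width: 0.0135
gripper_force: 98.5
tcp [0.5463 0.1076 0.1201] sleeve [0.5462 0.1075 0.1448] jig xy mm [2.1 1.7]
axis yaw -148.54 pitch -0.4 z [ 0.006  0.004 -1.   ] F [-3.2 -0.8  8.9] M [-0.23  0.43  2.67] 22.75
wrist expected knob [322. 312.]
[292, 253, 44, 119, 3423] [0.5503 0.1111] bar angle -142.5 [0.0139 0.0514]
top expected knob [239. 259.]
```

The torque climbs steadily with no more motion, so the knob is at an end stop. I unload, release, raise, and measure the bar angle to confirm.

```bash
python3 -m jog '[{"rx":0,"ry":0,"rz":0.5,"x":0,"y":0,"z":0,"jaw":-1},{"rx":0,"ry":0,"rz":0.4,"x":0,"y":0,"z":0,"jaw":-1},{"rx":0,"ry":0,"rz":0,"x":0,"y":0,"z":0,"jaw":-1}]'; python3 st.py; python3 -m jog '[{"rx":0,"ry":0,"rz":0,"x":0,"y":0,"z":0,"jaw":-0.3},{"rx":0,"ry":0,"rz":0,"x":0,"y":0,"z":0,"jaw":-0.3},{"rx":0,"ry":0,"rz":0,"x":0,"y":0,"z":0,"jaw":-0.3},{"rx":0,"ry":0,"rz":0,"x":0,"y":0,"z":0.6,"jaw":-0.3},{"rx":0,"ry":0,"rz":0,"x":0,"y":0,"z":0.57,"jaw":-0.3},{"rx":0,"ry":0,"rz":0,"x":0,"y":0,"z":0,"jaw":-0.3},{"rx":0,"ry":0,"rz":0,"x":0,"y":0,"z":0,"jaw":-0.3}]'; python3 st.py; python3 red.py
```

```text
clock: 23.22
tcp_pos: [0.5463, 0.1076, 0.1199]
orientation: [-2.947, -1.075, -0.011]
contact_force: [-2.5, 0.1, 6.6]
grip_width: 0.0131
gripper_force: 43.2
tcp [0.5463 0.1076 0.1199] sleeve [0.5461 0.1074 0.1446] jig xy mm [2.  1.6]
axis yaw -139.93 pitch -0.48 z [ 0.005  0.007 -1.   ] F [-2.5  0.1  6.6] M [0.17 0.29 0.64] 23.225
clock: 24.1
tcp_pos: [0.5457, 0.1071, 0.1894]
orientation: [-2.948, -1.072, -0.01]
contact_force: [0.3, 1.1, -0.9]
grip_width: 0.0298
gripper_force: 0.0
tcp [0.5457 0.1071 0.1894] sleeve [0.5455 0.1069 0.2141] jig xy mm [1.5 1. ]
axis yaw -140.04 pitch -0.44 z [ 0.005  0.006 -1.   ] F [ 0.3  1.1 -0.9] M [-0.02 -0.02  0.03] 24.1
wrist expected knob [320. 257.]
[299, 216, 36, 81, 1818] [0.5487 0.1103] bar angle -137.2 [0.0171 0.0464]
top expected knob [239. 259.]
```

```bash
python3 -m jog '[{"rx":0,"ry":0,"rz":0,"x":0,"y":0,"z":0.9,"jaw":-0.3},{"rx":0,"ry":0,"rz":0,"x":-0.3,"y":-0.6,"z":0.7,"jaw":-0.3},{"rx":0,"ry":0,"rz":0,"x":-0.3,"y":-0.9,"z":0,"jaw":-0.3},{"rx":0,"ry":0,"rz":0,"x":-0.2,"y":-0.9,"z":0,"jaw":-0.3},{"rx":0,"ry":0,"rz":0,"x":0,"y":0,"z":0,"jaw":-0.3},{"rx":0,"ry":0,"rz":0,"x":0,"y":0,"z":0,"jaw":-0.3}]'; python3 red.py; python3 - <<'E'
from h import *
P=camera_params("top");a=cv2.imread("top_r.png");h=cv2.cvtColor(a,cv2.COLOR_BGR2HSV)
m=cv2.inRange(h,(100,100,50),(125,255,255));k,l,s,c=cv2.connectedComponentsWithStats(m)
for i in range(1,k):
    if s[i,4]>15 and abs(c[i][0]-245)<40 and abs(c[i][1]-262)<40:
        ys,xs=np.where(l==i);X=np.array([atz(P,(x,y),.106)[:2] for x,y in zip(xs,ys)])
        print(s[i].tolist(),X.mean(0).round(4),X.min(0).round(3),X.max(0).round(3))
# sleeve bright ends extents along axis at z .09
yaw=np.deg2rad(-5)
for dy in(-.008,0,.008):
  row=[]
  for x in np.arange(-.076,.08,.004):
    X=[.545+np.cos(yaw)*x-np.sin(yaw)*dy,.107+np.sin(yaw)*x+np.cos(yaw)*dy,.09]
    u,v=proj(P,X)[0].round().astype(int);row.append(int(a[v,u].max()))
  print(row)
E
```

```text
clock: 24.95
tcp_pos: [0.4979, -0.0366, 0.2854]
orientation: [-2.948, -1.072, -0.01]
contact_force: [-0.3, 0.8, 0.3]
grip_width: 0.0298
gripper_force: 0.0
wrist expected knob [218.  62.]
[199, 26, 33, 68, 1398] [0.5469 0.1056] bar angle 45.6 [0.0196 0.0459]
top expected knob [239. 259.]
[230, 250, 17, 19, 124] [0.5473 0.1071] bar angle -136.8 [0.0155 0.0457]
[222, 252, 11, 13, 84] [0.5476 0.1361] [0.536 0.126] [0.561 0.147]
[250, 255, 5, 8, 26] [0.5493 0.0851] [0.541 0.08 ] [0.555 0.088]
[232, 267, 13, 12, 43] [0.5145 0.1165] [0.507 0.1  ] [0.53  0.126]
[174, 167, 159, 139, 130, 140, 138, 129, 120, 96, 103, 96, 104, 105, 102, 121, 135, 128, 101, 82, 80, 96, 102, 85, 83, 83, 82, 80, 86, 140, 140, 142, 139, 142, 143, 110, 70, 77, 104]
[110, 88, 81, 119, 135, 149, 153, 155, 154, 105, 106, 103, 101, 84, 112, 132, 146, 152, 151, 147, 117, 96, 82, 104, 92, 92, 89, 90, 91, 143, 149, 153, 154, 150, 153, 123, 70, 72, 95]
[81, 80, 86, 130, 148, 144, 146, 149, 135, 102, 107, 104, 104, 61, 97, 106, 95, 151, 124, 112, 123, 158, 119, 95, 81, 80, 78, 79, 79, 124, 140, 138, 141, 152, 176, 120, 91, 96, 100]
```

```bash
python3 -c "
from bench import r; print(r.hand_in())"
```

```text
the job is handed in; nothing more can be done
None
```

I loaded the near-groove sleeve, swung the blue arm to its stop, turned the red knob clockwise until it stopped, and handed the job in at about 25 s. Feeling its +y end before the lift showed 40 mm, so the -y end is the stepped one and went into the notched plate. The knob's end stop is judged from feel: it turned only about 75° from where it stood before meeting a hard stop, against 86° for its full range, so I take it that it started part-turned. The other sleeve was not touched.

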